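# Draw the brick tray over the sill into the soldering hearth and lock it

## Robot

A 6-joint arm with a two-finger parallel gripper is mounted at the origin on a cart in front of the work surface, level with it; the furniture and walls round the work are solid. World frame = base frame: x ahead of the robot, y to its left, z up, the work surface at z = 0. Lengths are in m, angles in degrees, forces in N, time in s.
With the tool pointing down it reaches from about 0.3 to 0.75 m from the base axis. Payload 8.5 kg.
Tool frame: the origin (TCP) lies between the finger pads; the fingertips stand 17 mm ahead of it and the grasp point (between the pads) lies 2 mm behind it; z points along the fingers, y is the direction in which the jaws open and shut (so a half turn about z gives the same grasp; the last joint's range is limited). The gripper opens to 85 mm and grips with 20 to 120 N. Pads are 22 mm wide; open, the fingers measure 114 mm over their backs; the gripper's body (76 mm by 85 mm) begins 54 mm behind the grasp point. The pads swing forward as they close: fully open they stand 13 mm farther back than shut.
Start: joints at [-89.227, 21.807, 74.336, -0, 83.858, -12.336], TCP at [0.125, -0.536, 0.248] pointing down, gripper open.
Joint ranges: [-178.18, 178.18], [-50.72, 133.34], [12.68, 142.11], [-81.47, 261.47], [9.98, 163.14], [-165.26, 165.26]. Speed limits (degrees/s): [136.94, 136.94, 180, 180, 180, 180].

## Interface

Orientations are given as a 3x3 rotation matrix whose columns are the frame's x, y, z axes.
In Python, from rig import readout, eyes, env gives the robot as it stands.
- The arm moves only by the tool arm_command, never from a script. Its argument "rows" is text: rows parted by semicolons, each of 7 numbers parted by spaces: the closure, from 0 (fully open) to 1 (shut), then the shift along the tool's x, y, z in mm, then the turn, a rotation vector about the tool's x, y, z in degrees. In form: grip dx dy dz rx ry rz; .... A call has 1 to 5 rows; each row shifts and turns the commanded pose from where the row before left it, along the tool's axes as they then stand; what a row does not reach is not made up. A row lasts 1/12 s, in which the tool goes at most 41.7 mm and 7.16 degrees, less where a joint would pass 70% of its speed; a pose out of reach is approached as far as the arm can. A call with a gripper value outside its range is refused whole. The fingers move at their own pace and stop on an object; "squeeze" is the grip in N (left out, the last holds). Time passes only in rows, so rows that do not move let the fingers close. It gives the time, the measured TCP pose, the force and the opening at its end, in the units of the state.
- readout.observe(): the state, without advancing time (a new reading comes with each control period).
- eyes.get_image(name): name is "scene" or "side" or "wrist"; returns the picture (400x640x3 uint8, red, green, blue); there is no depth.
- eyes.camera_model(name): a dict with "mtx" (3x3 intrinsics, pixels), "view" (4x4, takes a point from world to camera coordinates). Camera axes: x right, y up, looking along -z (the intrinsics and any distortion apply to the point x, -y, -z); pixel columns grow to the right and rows downward; lengths in m; the calibration is good to about 2 mm. The wrist camera is an equidistant fisheye: a pixel r from the principal point sees the ray r / f radians off the axis. A picture is of the moment at which its call begins: read the wrist's pose just before it. camera_model takes no time and is no camera call; for the wrist camera it gives the pose at the moment of the call.
- env.close_job(): hands the job in, once; it reports no verdict.
The state is a dict: "time_s": time; "q": joint angles; "qvel": joint speeds; "joint_efforts": joint torques, N m; "position": TCP position; "tool_rot": TCP orientation; "ft_force": force on the tool from outside, world axes, zero at the start; "wrist_torque": the same for the moment, N m; "grip_width": finger opening in m.
Only numpy, scipy, OpenCV 4.12 (cv2) and the standard library are available. Lean on these libraries where they do the work, as an engineer would, in place of code of your own. Each camera call takes 0.05 s, during which the arm holds its last target. There are 200 camera calls.

## Task

The pieces for soldering are laid out loose on the fire brick. Take the brick tray by its wooden handle and slide it off the set-up board over the raised sill into the soldering hearth, without lifting it clear, tipping it or disturbing the pieces, and draw it firmly but gently up against the two brass stop screws. Then let go and swing the keeper fully shut behind the tray, leaving everything else on the bench where it is.

Things in the scene. Friction and masses are not known exactly. Their poses are not given: they have to be found in the camera images.
- hearth: Soldering hearth fixed to the bench: flat bed 210 (x) x 260 (y) mm, pale board on grey steel, top 14 mm over the bench, grey upstand 40 mm high along its +x edge. Origin: on the bench under it, 115 mm from the entry edge; z up; +y is the way the tray goes in. Two steel guides 12 mm high on the bed, inner faces at x = -62.5 and +62.5 mm, y = -75 to +76 mm, flared to +-71 mm at y = -102 mm.
- hearth_sill (a point): Middle of the hearth's entry edge, on the bed top (hearth y = -115 mm, z = 14 mm): the end of a bright steel sill strip whose face is a square upright step, about 5.5 mm above the set-up board.
- end_stop: End stop: two fixed steel lugs 22 mm high, 20 mm wide, at x = -50 and +50 mm on the bed, each with a brass stop screw 12 mm over the bed that meets the tray's nose wall. Origin: on the bed top midway, in the plane of the lugs' faces (hearth y = +110.5 mm); axes as the hearth. Both screws stand out equally, 2 to 20 mm by their setting, not measured: feel for them, slowly. They do not give.
- keeper (a joint): Keeper: flat steel turn-button 14 mm wide, 24 to 29 mm over the bench, with a black knob. 0: points along the hearth's -y, beside the tray's path; positive turns counter-clockwise seen from above; 1.571 (its limit) is fully shut, along +x across the entry. Starts between -0.4 and 0. Friction about 1 N at the knob; stays where left. Shut, its edge is 2 to 20 mm behind a tray fully home.
- keeper_pivot (a point): The keeper's upright pivot pin, on a boss at the near corner of the entry (hearth x = -90, y = -108.5 mm).
- keeper_knob (a point): Middle of the keeper's upright black knob, 13 mm diameter, 30 mm tall (33 to 63 mm over the bench), 76 mm from the keeper's pivot.
- solder_board: Pale rectangular set-up board 212 x 345 x 8.5 mm, fixed on the bench, on the entry side of the hearth with a 3 to 8 mm gap between; its top is about 5.5 mm below the bed top. Origin: centre of its underside; its long side lies along the hearth's y.
- brick_tray: Dark steel tray 120 (x) x 190 (y) mm, rim 13 mm high, pale fire brick (102 x 166 mm, top 34 mm over the tray's underside) fixed in it; 0.5 to 0.8 kg. Origin: centre of its underside. +y: leading end (nose) with the handle, towards the hearth. Starts on the board, nose 15 to 45 mm from the sill, turned up to 0.08 rad. Fully home: hearth x = 0 (2.5 mm play each side), y = -4.5 to +13.5 mm.
- tray_handle (a point): Middle of the handle: a wooden round bar 12 mm in diameter and 52 mm long, lying along the tray's x between two wire uprights 64 mm apart; 112 mm ahead of the tray's origin in y and 58 mm above its underside. It passes between the stop lugs. Sliding friction on the bed takes a pull of 3 to 6 N; a steady pull of 9 to 14 N seats the tray firmly.
- tray_nose (a point): Middle of the lower leading edge of the tray (tray y = +95 mm, on its underside). The edge is square: unless the nose is raised above the sill it catches there. Raised 13 mm by the handle, the tray pivots on its tail and clears the sill until its middle has passed.
- tray_tail (a point): Middle of the lower trailing edge of the tray (tray y = -95 mm, on its underside). It is to stay on or near the surfaces.
- copper_bangle: Copper bangle, ring 66 mm across, 4 mm thick, lying loose on the brick. Origin: centre of its underside.
- brass_saddle: Bent brass strip, 42 x 50 x 19 mm, lying loose on the brick nearer the handle. Origin: centre of its underside.
- bangle_place (a point): Where the bangle's origin belongs: on the brick's top, 32 mm towards the tail from the tray's origin.
- brass_place (a point): Where the brass piece's origin belongs: on the brick's top, 35 mm towards the nose from the tray's origin.
- flux_jar: Flux jar with red lid, 53 mm across, 64 mm high, a bystander. Origin: centre of its underside.
- round_pliers: Pliers with red grips, 142 mm long, 13 mm high, lying near the bench's front edge, a bystander. Origin: centre of its underside.
- tweezers: Steel tweezers 126 mm long, 7 mm high, lying near the bench's front edge, a bystander. Origin: centre of its underside.

How it is judged:
By the outcome, as a careful person would: the job done as asked, in the order asked, and still so for the second after the job is handed in, with the robot touching nothing.
It also fails if it takes over 64 s, if anything falls off the work surface, if the arm or the gripper's body presses on something with over 40 N, if the wrist force passes 120 N, or if a joint passes its speed limit or range.

## Working session

There is one attempt and no reset: what is moved stays moved. The work goes in short steps, Python scripts to look and compute and a tool call to move; the robot and the scene stay as the last step left them, time stands still between calls to the robot, and variables do not carry over. Pictures are saved under pics/ and viewed, about 8 in all and at most 12, crops included, and the job is handed in when it is done.

Besides the shell and the picture viewer there is one more tool, called after ">>>" as name(argument=value, ...) on one line, values as JSON. arm_command: Moves the arm, as the interface text tells. Its arguments: {"type":"object","properties":{"rows":{"type":"string"},"squeeze":{"type":"number"}},"required":["rows"]}

```bash
mkdir -p pics; ls
python3 - <<'E'
from rig import readout, eyes
import cv2, numpy as np
s=readout.observe(); print({k:np.round(v,3).tolist() for k,v in s.items()})
for n in("scene","side","wrist"):
    cv2.imwrite(f"pics/{n}0.png",eyes.get_image(n)[:,:,::-1])
    m=eyes.camera_model(n); print(n,{k:np.round(v,4).tolist() if not isinstance(v,str) else v for k,v in m.items()})
E
```

```text
pics
{'time_s': 0.0, 'q': [-89.227, 21.843, 74.386, -0.002, 83.859, -12.338], 'qvel': [0.116, -0.087, 0.105, 0.051, 0.033, 0.008], 'joint_efforts': [-0.001, -44.847, -23.128, -0.0, 0.005, 0.0], 'position': [0.125, -0.535, 0.248], 'tool_rot': [[0.974, 0.227, -0.0], [0.227, -0.974, 0.002], [0.0, -0.001, -1.0]], 'ft_force': [0.132, -0.467, 0.264], 'wrist_torque': [0.003, -0.113, -0.032], 'grip_width': 0.085}
scene {'mtx': [[379.8905, 0.0, 320.7047], [0.0, 379.8905, 202.2096], [0.0, 0.0, 1.0]], 'view': [[-0.6476, -0.7619, 0.015, 0.3618], [0.4872, -0.3987, 0.777, -0.2328], [-0.5859, 0.5104, 0.6294, -0.8705], [0.0, 0.0, 0.0, 1.0]]}
side {'mtx': [[445.1084, 0.0, 314.3165], [0.0, 445.1084, 200.2778], [0.0, 0.0, 1.0]], 'view': [[0.9663, -0.2571, -0.0093, -0.4405], [0.1122, 0.3887, 0.9145, -0.154], [-0.2315, -0.8848, 0.4045, -1.1169], [0.0, 0.0, 0.0, 1.0]]}
wrist {'mtx': [[309.7069, 0.0, 322.8358], [0.0, 309.7069, 195.6124], [0.0, 0.0, 1.0]], 'view': [[0.2271, -0.9739, -0.0012, -0.5496], [0.9304, 0.2173, -0.2953, 0.0386], [0.2879, 0.066, 0.9554, -0.3794], [0.0, 0.0, 0.0, 1.0]]}
```

View pics/scene0.png

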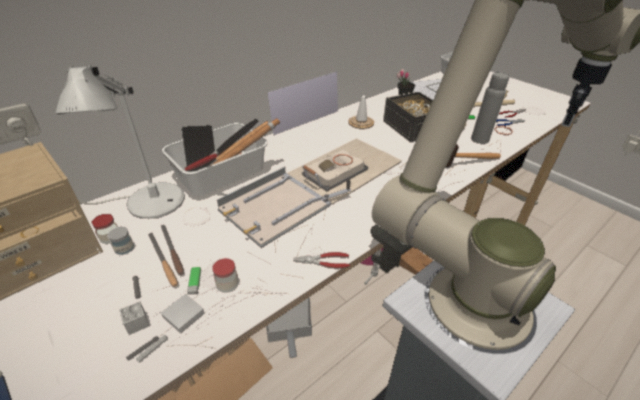

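View pics/side0.png

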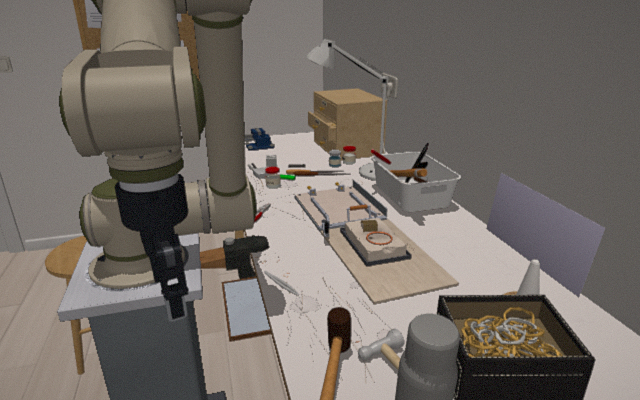

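Scene: hearth and stops at left of (300,195), tray at (335,165), keeper knob near (348,185). Side: board corners at (376,297) and (457,284), knob at (326,230), handle (358,208), stops (310,188),(340,186).

```bash
cat > h.py <<'E'
from rig import readout, eyes
import cv2, numpy as np
def ray(n,u,v,m=None):
    m=m or eyes.camera_model(n); K=np.array(m["mtx"]);V=np.array(m["view"])
    a=np.array([(u-K[0,2])/K[0,0],(v-K[1,2])/K[1,1]])
    if n=="wrist":
        r=np.linalg.norm(a)+1e-12; d=np.array([*(a/r*np.sin(r)),np.cos(r)])
    else: d=np.array([*a,1.])
    d=d*[1,-1,-1]; R=V[:3,:3]; return -R.T@V[:3,3], R.T@d
def plane(n,u,v,z,m=None):
    c,d=ray(n,u,v,m); return (c+d*(z-c[2])/d[2])
def proj(n,p,m=None):
    m=m or eyes.camera_model(n); K=np.array(m["mtx"]);V=np.array(m["view"])
    x=(V[:3,:3]@p+V[:3,3])*[1,-1,-1]
    if n=="wrist":
        r=np.linalg.norm(x[:2]);a=x[:2]/r*np.arctan2(r,x[2])
    else: a=x[:2]/x[2]
    return a*[K[0,0],K[1,1]]+K[:2,2]
def tri(p,q):  # two rays
    (c,d),(e,f)=p,q; A=np.stack([d,-f],1); t=np.linalg.lstsq(A,e-c,rcond=None)[0]
    return (c+d*t[0]+e+f*t[1])/2, np.linalg.norm(c+d*t[0]-e-f*t[1])
E
python3 - <<'E'
from h import *
for u,v,z in [(376,297,.0085),(457,284,.0085),(326,230,.05),(358,208,.067),(310,188,.03),(340,186,.03),(295,190,.014)]: print((u,v),plane("side",u,v,z).round(3))
for u,v,z in [(400,160,.0085),(258,241,.014),(220,208,.014),(348,185,.05),(336,148,.0085)]: print((u,v),plane("scene",u,v,z).round(3))
a=cv2.imread("pics/side0.png")[160:310,270:470]; b=cv2.imread("pics/scene0.png")[120:250,200:410]
cv2.imwrite("pics/c1.png",cv2.resize(a,None,fx=3.9,fy=3.9,interpolation=2))
E
```

```text
(376, 297) [ 0.512 -0.308  0.008]
(457, 284) [ 0.705 -0.312  0.008]
(326, 230) [ 0.473 -0.056  0.05 ]
(358, 208) [0.586 0.014 0.067]
(310, 188) [0.516 0.281 0.03 ]
(340, 186) [0.617 0.27  0.03 ]
(295, 190) [0.473 0.316 0.014]
(400, 160) [ 0.506 -0.318  0.008]
(258, 241) [0.479 0.284 0.014]
(220, 208) [0.662 0.295 0.014]
(348, 185) [ 0.475 -0.035  0.05 ]
(336, 148) [ 0.706 -0.198  0.008]
```

View pics/c1.png

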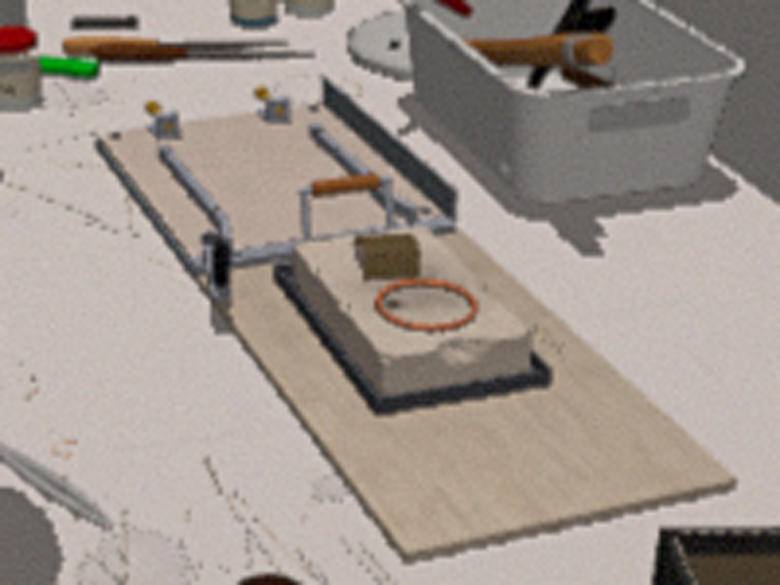

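The crop shows the tray turned slightly on the board, its handle (345,185) over the hearth entry, and the keeper knob (217,260) at the near corner. The lugs carry screws at (165,125) and (277,108).

Run:
```python
from h import *
s=readout.observe();p=np.array(s["position"]);R=np.array(s["tool_rot"])
c,d=ray("wrist",322.8,195.6); print("cam in tool",(R.T@(c-p)).round(3),"axis",(R.T@d).round(3))
for u,v in[(482,140)]: print("bottle",plane("scene",u,v,0).round(3))
print("bottle side",plane("side",430,400,0).round(3), "top ray@.2",plane("side",437,325,.2).round(3))
print("delta tool mm",(R.T@(np.array([.575,-.03,.26])-p)*1000).round(1))
```

```text
cam in tool [ 0.075  0.    -0.125] axis [-0.296 -0.     0.955]
bottle [ 0.408 -0.685  0.   ]
bottle side [ 0.496 -0.578  0.   ] top ray@.2 [ 0.458 -0.629  0.2  ]
delta tool mm [ 553.2 -390.1  -11.6]
```

>>> arm_command(rows="0 20 -14 0 0 0 0;0 31 -22 0 0 0 0;0 31 -22 0 0 0 0;0 31 -22 0 0 0 0;0 31 -22 0 0 0 0")

```text
time_s: 0.57
position: [0.2426, -0.4021, 0.2481]
tool_rot: [[0.974, 0.226, -0.0], [0.226, -0.974, 0.0], [0.0, -0.0, -1.0]]
ft_force: [-0.1, -0.1, 0.0]
grip_width: 0.0854
```

>>> arm_command(rows="0 31 -22 -2 0 0 0;0 31 -22 -2 0 0 0;0 31 -22 -2 0 0 0;0 31 -22 -2 0 0 0;0 31 -22 -2 0 0 0")

```text
time_s: 0.98
position: [0.3687, -0.2597, 0.2584]
tool_rot: [[0.974, 0.227, -0.0], [0.227, -0.974, 0.0], [-0.0, -0.0, -1.0]]
ft_force: [0.7, -0.2, 0.9]
grip_width: 0.0854
```

>>> arm_command(rows="0 31 -22 0 0 0 0;0 31 -22 0 0 0 0;0 31 -22 0 0 0 0;0 31 -22 0 0 0 0;0 31 -22 0 0 0 0")

```text
time_s: 1.4
position: [0.4948, -0.1172, 0.2582]
tool_rot: [[0.974, 0.227, -0.0], [0.227, -0.974, 0.0], [-0.0, -0.0, -1.0]]
ft_force: [-0.1, -0.8, -0.1]
grip_width: 0.0854
```

>>> arm_command(rows="0 31 -22 0 0 0 0;0 31 -22 0 0 0 0;0 31 -22 0 0 0 0;0 0 0 0 0 0 6.5;0 0 0 0 0 0 6.5")

```text
time_s: 1.82
position: [0.5703, -0.0318, 0.2575]
tool_rot: [[1.0, 0.0, -0.001], [0.0, -1.0, 0.0], [-0.001, -0.0, -1.0]]
ft_force: [0.9, -1.0, 0.3]
grip_width: 0.0857
```

Run:
```python
from h import *
import pickle
m=eyes.camera_model("wrist"); s=readout.observe(); im=eyes.get_image("wrist")
print(s["time_s"],s["position"],np.array(s["tool_rot"]).round(3).tolist(),s["ft_force"])
cv2.imwrite("pics/w1.png",im[:,:,::-1]); pickle.dump(m,open("m1.pkl","wb"))
cv2.imwrite("pics/w1b.png",cv2.resize(im[:,:,::-1],(800,500),interpolation=2))
```

```text
1.8167 [ 0.57025984 -0.03184203  0.25749137] [[1.0, 0.0, -0.001], [0.0, -1.0, 0.0], [-0.001, -0.0, -1.0]] [ 0.94209813 -1.02768328  0.26681212]
```

View pics/w1b.png

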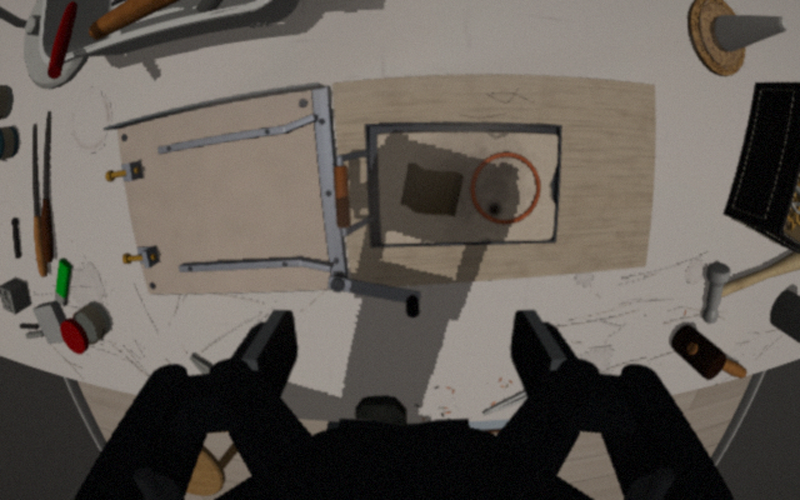

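The wrist view shows (800x500): sill from (330,88) to (345,272), handle mid at (342,195), tray rim corners (367,125), (561,125), (557,242), (371,247), knob at (412,305), pivot at (338,284), and lug faces at (143,170), (159,256).

Run:
```python
from h import *
import pickle; m=pickle.load(open("m1.pkl","rb"))
P=dict(silT=(331,88,.014),silB=(346,272,.014),bT=(655,85,.0085),bB=(647,265,.0085),hT=(118,130,.014),hB=(153,293,.014),lugT=(143,170,.036),lugB=(159,256,.036),gT0=(161,152,.026),gT1=(285,131,.026),gB0=(182,266,.026),gB1=(300,262,.026),t1=(367,125,.0215),t2=(561,125,.0215),t3=(557,242,.0215),t4=(371,247,.0215),ha=(342,166,.0665),hb=(343,225,.0665),hm=(342,195,.0665),knob=(413,300,.063),piv=(338,284,.03),bang=(506,188,.0425),sad=(432,189,.06))
W={k:plane("wrist",(u+.5)*.8-.5,(v+.5)*.8-.5,z,m) for k,(u,v,z) in P.items()}
for k,w in W.items(): print(k,(w[:2]*1000).round(1))
f=lambda a,b:np.degrees(np.arctan2(*(W[b]-W[a])[[1,0]]))
print("sill",f("silB","silT"),"guides",f("gT1","gT0"),f("gB1","gB0"),"lug",f("lugB","lugT"),"far",f("hB","hT"),"board end",f("bB","bT"),"tray nose/tail",f("t4","t1"),f("t3","t2"),"sides",f("t2","t1"),f("t3","t4"),"handle",f("hb","ha"),"keeper",f("piv","knob"))
print("tray c",sum(W[f"t{i}"] for i in range(1,5))/4)
```

```text
silT [685.7  36.7]
silB [501.7  27.5]
bT [ 713.  -307.4]
bB [ 504.2 -322.5]
hT [668.4 295.2]
hB [468.8 276.2]
lugT [620.2 242.7]
lugB [524.8 237. ]
gT0 [636.6 222.9]
gT1 [646.3  79.3]
gB0 [510.  214.1]
gB1 [516.6  72.2]
t1 [648.9   2. ]
t2 [ 655.1 -184.4]
t3 [ 536.4 -189.7]
t4 [5.311e+02 2.000e-01]
ha [615.2  18.8]
hb [565.   19.7]
hm [590.8  19.6]
knob [493.6 -40.4]
piv [495.   33.7]
bang [ 593.9 -124.6]
sad [594.6 -55.7]
sill 2.8546214103725474 guides 93.86270133592541 92.67797574547744 lug 3.427701644318154 far 5.422093587068257 board end 4.110288765184138 tray nose/tail 0.8526537650494531 2.5548223308332805 sides 91.89741746746829 91.61787968535525 handle -0.9697942732795315 keeper -91.08313654529837
tray c [ 0.59287108 -0.09297326  0.0215    ]
```

>>> arm_command(rows="0.5 5 -11 20 0 0 0;0.5 5 -14 35 0 0 0;0.5 5 -14 35 0 0 0;0.5 5 -12 35 0 0 0;0.5 0 0 20 0 0 -1.7", squeeze=40)

```text
time_s: 2.28
position: [0.5882, 0.0192, 0.1096]
tool_rot: [[0.999, 0.035, -0.005], [0.035, -0.999, 0.001], [-0.005, -0.001, -1.0]]
ft_force: [-0.5, 0.0, -0.7]
grip_width: 0.043
```

Run:
```python
from h import *
import pickle
m=eyes.camera_model("wrist"); s=readout.observe(); im=eyes.get_image("wrist")
print(s["time_s"],s["position"],np.array(s["tool_rot"]).round(3).tolist(),s["grip_width"],s["q"])
pickle.dump(m,open("m2.pkl","wb"))
cv2.imwrite("pics/w2b.png",cv2.resize(im[:,:,::-1],(800,500),interpolation=2))
for p in ([.5895,.019,.0665],[.6,.019,.0665]): print((proj("wrist",np.array(p),m)+.5)/.8)
```

```text
2.2833 [0.58822396 0.01915162 0.10956939] [[0.999, 0.035, -0.005], [0.035, -0.999, 0.001], [-0.005, -0.001, -1.0]] 0.04295850242656547 [-9.66342933e+00  3.31225305e+01  7.94684491e+01  3.07137251e-02
  6.76809569e+01  7.82940485e+01]
[404.48245743 288.9977123 ]
[405.29523307 268.35449178]
```

View pics/w2b.png

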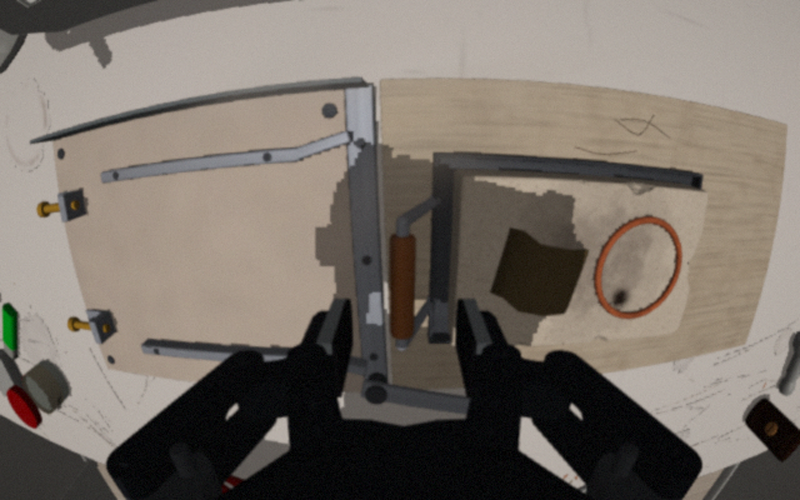

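Handle mid is at (402,287), where the estimate projects (404,289), so it is centred between the jaws and I can grasp.

>>> arm_command(rows="0.5 1 -0.5 12 0 0 0;0.5 1 0 14 0 0 0;0.5 0 0 13 0 0 0;0.5 0 0 7 0 0 0;0.5 0 0 0 0 0 0")

```text
time_s: 2.75
position: [0.5909, 0.0175, 0.0667]
tool_rot: [[0.999, 0.032, -0.002], [0.032, -0.999, 0.0], [-0.002, -0.0, -1.0]]
ft_force: [-0.9, 0.2, -0.5]
grip_width: 0.0425
```

>>> arm_command(rows="0.6 0 0 0 0 0 0;0.7 0 0 0 0 0 0;0.8 0 0 0 0 0 0;0.9 0 0 0 0 0 0;1 0 0 0 0 0 0", squeeze=50)

```text
time_s: 3.17
position: [0.5917, 0.0182, 0.0684]
tool_rot: [[0.999, 0.032, 0.002], [0.032, -0.999, 0.0], [0.002, -0.0, -1.0]]
ft_force: [-0.8, 2.5, 5.9]
grip_width: 0.01
```

>>> arm_command(rows="1 0 0 0 0 0 0;1 0 0 0 0 0 0;1 0 0 0 0 0 0")

```text
time_s: 3.42
position: [0.5917, 0.0182, 0.0685]
tool_rot: [[0.999, 0.032, 0.002], [0.032, -0.999, 0.0], [0.002, -0.0, -1.0]]
ft_force: [-1.4, 3.4, 5.3]
grip_width: 0.01
```

>>> arm_command(rows="1 0 0.8 -2 0.7 0 0;1 0 0.8 -3 0.7 0 0;1 0 0.8 -3.5 0.7 0 0;1 0 0.8 -3.5 0.7 0 0;1 0 0.8 -3 0.7 0 0")

```text
time_s: 3.83
position: [0.5914, 0.0133, 0.0825]
tool_rot: [[1.0, 0.031, -0.002], [0.031, -0.998, 0.062], [-0.0, -0.062, -0.998]]
ft_force: [-0.3, 1.6, -3.2]
grip_width: 0.0097
```

Run:
```python
from h import *
s=readout.observe();print(s["position"],np.array(s["tool_rot"]).round(3).tolist(),s["ft_force"],s["wrist_torque"])
im=eyes.get_image("side")[:,:,::-1]
cv2.imwrite("pics/s3.png",cv2.resize(im[170:300,280:460],None,fx=4,fy=4,interpolation=2))
```

```text
[0.59140222 0.01325737 0.08245718] [[1.0, 0.031, -0.002], [0.031, -0.998, 0.062], [-0.0, -0.062, -0.998]] [-0.32097622  1.55179932 -3.24303429] [0.19905116 0.03775703 0.01892247]
```

View pics/s3.png

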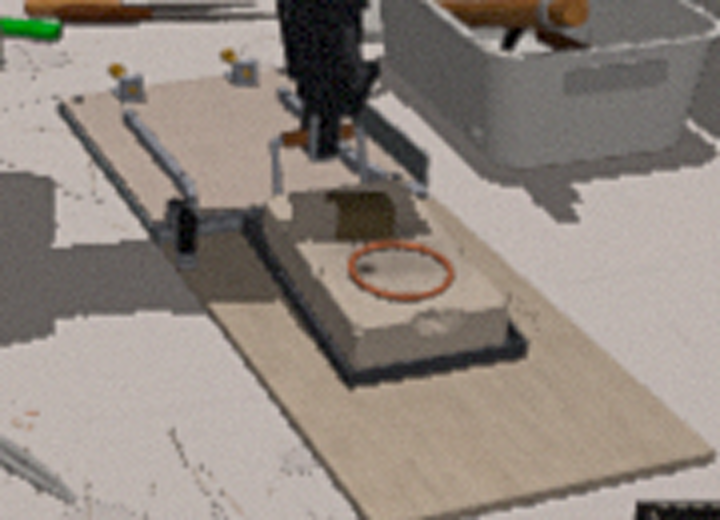

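The side crop shows the nose raised, the bangle and saddle still in place, and the tail on the board. Pulling now, with a slight yaw to bring it onto the hearth axis.

>>> arm_command(rows="1 -0.2 -2 0.1 0 0 -0.2;1 -0.4 -4 0.3 0 0 -0.2;1 -0.5 -6 0.4 0 0 -0.2;1 -0.5 -6 0.4 0 0 -0.2;1 -0.5 -6 0.4 0 0 -0.2")

```text
time_s: 4.3
position: [0.5883, 0.0383, 0.0819]
tool_rot: [[0.999, 0.05, -0.002], [0.05, -0.997, 0.061], [0.001, -0.061, -0.998]]
ft_force: [-0.4, -1.8, -4.0]
grip_width: 0.0102
```

>>> arm_command(rows="1 -0.5 -6 0.4 0 0 -0.2;1 -0.4 -6 0.4 0 0 -0.2;1 -0.4 -6 0.4 0 0 -0.1;1 -0.3 -6 0.4 0 0 -0.1;1 -0.3 -6 0.4 0 0 0")

```text
time_s: 4.72
position: [0.5848, 0.068, 0.0819]
tool_rot: [[0.998, 0.06, -0.002], [0.06, -0.996, 0.061], [0.002, -0.061, -0.998]]
ft_force: [-0.1, -1.5, -4.1]
grip_width: 0.0099
```

>>> arm_command(rows="1 -0.2 -7 0.4 0 0 0;1 -0.1 -7 0.4 0 0 0;1 0 -7 0.4 0 0 0;1 0 -7 0.4 0 0 0;1 0 -7 0.4 0 0 0")

```text
time_s: 5.13
position: [0.5824, 0.1031, 0.082]
tool_rot: [[0.998, 0.059, -0.002], [0.059, -0.996, 0.061], [0.002, -0.061, -0.998]]
ft_force: [0.3, -0.6, -4.8]
grip_width: 0.0102
```

>>> arm_command(rows="1 0 -7 0.4 0 0 0;1 0 -7 0.4 0 0 0;1 0 -7 0.4 0 0 0;1 0 -7 0.4 0 0 0;1 0 -7 0.4 0 0 0")

```text
time_s: 5.55
position: [0.5804, 0.1381, 0.0822]
tool_rot: [[0.998, 0.059, -0.002], [0.059, -0.996, 0.061], [0.002, -0.061, -0.998]]
ft_force: [0.3, -1.4, -4.0]
grip_width: 0.0099
```

>>> arm_command(rows="1 0 -6 0.4 0 0 0;1 0 -6 0.4 0 0 0;1 0 -6 0.5 -0.1 0 0;1 0 -6 1 -0.3 0 0;1 0 -6 1.1 -0.4 0 0")

```text
time_s: 5.97
position: [0.5788, 0.1678, 0.0807]
tool_rot: [[0.998, 0.059, -0.001], [0.059, -0.997, 0.046], [0.002, -0.046, -0.999]]
ft_force: [0.3, -3.3, -3.3]
grip_width: 0.0106
```

>>> arm_command(rows="1 0 -6 1.2 -0.5 0 0;1 0 -6 1.2 -0.5 0 0;1 0 -6 1.2 -0.5 0 0;1 0 -6 1.2 -0.5 0 0;1 0 -6 1.0 -0.4 0 0")

```text
time_s: 6.38
position: [0.5767, 0.1983, 0.0754]
tool_rot: [[0.998, 0.06, 0.001], [0.06, -0.998, 0.005], [0.001, -0.005, -1.0]]
ft_force: [-0.1, -2.0, -2.8]
grip_width: 0.0101
```

Run:
```python
from h import *
s=readout.observe();print(s["position"],np.array(s["tool_rot"]).round(3).tolist(),s["ft_force"],s["wrist_torque"])
im=eyes.get_image("side")[:,:,::-1]
cv2.imwrite("pics/s4.png",cv2.resize(im[140:300,270:450],None,fx=3.6,fy=3.6,interpolation=2))
```

```text
[0.57666416 0.19833095 0.07543088] [[0.998, 0.06, 0.001], [0.06, -0.998, 0.005], [0.001, -0.005, -1.0]] [-0.0693993  -2.00511707 -2.76984989] [-0.17198684  0.02007359 -0.04124615]
```

View pics/s4.png

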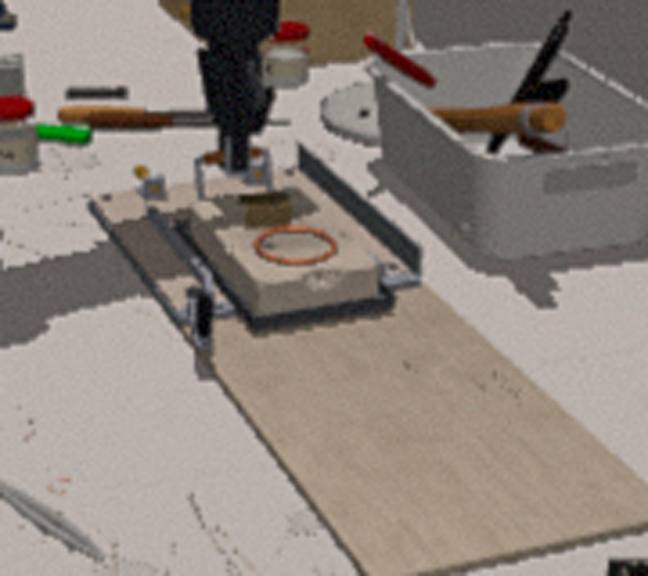

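The tray is in the guides with its pieces undisturbed. It is 55 to 75 mm short of home.

>>> arm_command(rows="1 0 -5 0.5 -0.3 0 0;1 0 -5 0.5 0 0 0;1 0 -5 0.5 0 0 0;1 0 -5 0.5 0 0 0;1 0 -5 0 0 0 0")

```text
time_s: 6.85
position: [0.5756, 0.2227, 0.074]
tool_rot: [[0.998, 0.059, 0.002], [0.059, -0.998, -0.0], [0.002, 0.0, -1.0]]
ft_force: [0.3, -3.7, -0.9]
grip_width: 0.0101
```

>>> arm_command(rows="1 0 -4.5 0 0 0 0;1 0 -4 0 0 0 0;1 0 -4 0 0 0 0;1 0 -3 0 0 0 0;1 0 -2 0 0 0 0")

```text
time_s: 7.27
position: [0.5745, 0.2402, 0.074]
tool_rot: [[0.998, 0.06, 0.002], [0.06, -0.998, -0.0], [0.002, 0.0, -1.0]]
ft_force: [0.1, -5.7, 2.2]
grip_width: 0.0099
```

>>> arm_command(rows="1 0 -2 0 0 0 0;1 0 -2 0 0 0 0;1 0 -1.5 0 0 0 0;1 0 -1 0 0 0 0;1 0 -1 0 0 0 0")

```text
time_s: 7.68
position: [0.5741, 0.2474, 0.074]
tool_rot: [[0.998, 0.059, 0.002], [0.059, -0.998, -0.0], [0.002, 0.0, -1.0]]
ft_force: [0.0, -6.0, 1.5]
grip_width: 0.0099
```

>>> arm_command(rows="1 0 -1 0 0 0 0;1 0 -1 0 0 0 0;1 0 -1 0 0 0 0;1 0 -1 0 0 0 0;1 0 -1 0 0 0 0")

```text
time_s: 8.1
position: [0.5738, 0.2523, 0.074]
tool_rot: [[0.998, 0.059, 0.002], [0.059, -0.998, -0.0], [0.002, 0.0, -1.0]]
ft_force: [0.6, -4.7, 1.8]
grip_width: 0.0101
```

>>> arm_command(rows="1 0 -1 0 0 0 0;1 0 -1 0 0 0 0;1 0 -1 0 0 0 0;1 0 -1 0 0 0 0;1 0 -1 0 0 0 0")

```text
time_s: 8.52
position: [0.5735, 0.2573, 0.074]
tool_rot: [[0.998, 0.059, 0.002], [0.059, -0.998, -0.0], [0.002, 0.0, -1.0]]
ft_force: [0.7, -5.7, 2.3]
grip_width: 0.0099
```

>>> arm_command(rows="1 0 -0.8 0 0 0 0;1 0 -0.8 0 0 0 0;1 0 -0.8 0 0 0 0;1 0 -0.8 0 0 0 0;1 0 -0.8 0 0 0 0")

```text
time_s: 8.93
position: [0.5732, 0.2613, 0.074]
tool_rot: [[0.998, 0.059, 0.002], [0.059, -0.998, -0.0], [0.002, 0.0, -1.0]]
ft_force: [1.1, -5.0, 2.2]
grip_width: 0.0101
```

>>> arm_command(rows="1 0 -0.7 0 0 0 0;1 0 -0.7 0 0 0 0;1 0 -0.7 0 0 0 0")

```text
time_s: 9.18
position: [0.5731, 0.2634, 0.074]
tool_rot: [[0.998, 0.059, 0.002], [0.059, -0.998, -0.0], [0.002, 0.0, -1.0]]
ft_force: [0.2, -6.4, 2.4]
grip_width: 0.0101
```

>>> arm_command(rows="1 0 -0.7 0 0 0 0;1 0 -0.7 0 0 0 0;1 0 -0.7 0 0 0 0")

```text
time_s: 9.43
position: [0.573, 0.2655, 0.074]
tool_rot: [[0.998, 0.059, 0.002], [0.059, -0.998, -0.0], [0.002, 0.0, -1.0]]
ft_force: [0.3, -5.1, 0.8]
grip_width: 0.0102
```

>>> arm_command(rows="1 0 -0.7 0 0 0 0;1 0 -0.7 0 0 0 0;1 0 -0.7 0 0 0 0")

```text
time_s: 9.68
position: [0.5729, 0.2676, 0.074]
tool_rot: [[0.998, 0.059, 0.002], [0.059, -0.998, -0.0], [0.002, 0.0, -1.0]]
ft_force: [0.1, -5.9, 1.5]
grip_width: 0.0105
```

>>> arm_command(rows="1 0 -0.7 0 0 0 0;1 0 -0.7 0 0 0 0;1 0 -0.7 0 0 0 0")

```text
time_s: 9.93
position: [0.5728, 0.2697, 0.074]
tool_rot: [[0.998, 0.059, 0.002], [0.059, -0.998, -0.0], [0.002, 0.0, -1.0]]
ft_force: [0.9, -4.1, 1.6]
grip_width: 0.0103
```

>>> arm_command(rows="1 0 -0.7 0 0 0 0;1 0 -0.7 0 0 0 0;1 0 -0.7 0 0 0 0")

```text
time_s: 10.18
position: [0.5726, 0.2718, 0.074]
tool_rot: [[0.998, 0.059, 0.002], [0.059, -0.998, -0.0], [0.002, 0.0, -1.0]]
ft_force: [0.6, -4.8, 2.2]
grip_width: 0.0102
```

>>> arm_command(rows="1 0 -0.7 0 0 0 0;1 0 -0.7 0 0 0 0;1 0 -0.7 0 0 0 0")

```text
time_s: 10.43
position: [0.5725, 0.273, 0.0739]
tool_rot: [[0.998, 0.059, 0.002], [0.059, -0.998, -0.002], [0.002, 0.002, -1.0]]
ft_force: [0.9, -12.1, 2.6]
grip_width: 0.0102
```

>>> arm_command(rows="1 0 -0.7 0 0 0 0;1 0 -0.7 0 0 0 0;1 0 -0.7 0 0 0 0")

```text
time_s: 10.68
position: [0.5724, 0.2741, 0.0736]
tool_rot: [[0.998, 0.059, 0.001], [0.059, -0.998, -0.004], [0.001, 0.004, -1.0]]
ft_force: [1.5, -15.6, -0.1]
grip_width: 0.0102
```

>>> arm_command(rows="1 0 0.6 0 0 0 0;1 0 0.4 0 0 0 0;1 0 0 0 0 0 0;1 0 0 0 0 0 0")

```text
time_s: 11.02
position: [0.5724, 0.2735, 0.0737]
tool_rot: [[0.998, 0.059, 0.001], [0.059, -0.998, -0.003], [0.001, 0.003, -1.0]]
ft_force: [1.3, -12.2, 1.6]
grip_width: 0.0106
```

>>> arm_command(rows="1 0 0 0 0 0 0;1 0 0 0 0 0 0;1 0 0.8 0 0 0 0;1 0 0.8 0 0 0 0;1 0 0.5 0 0 0 0")

```text
time_s: 11.43
position: [0.5725, 0.2727, 0.074]
tool_rot: [[0.998, 0.059, 0.002], [0.059, -0.998, -0.0], [0.002, 0.0, -1.0]]
ft_force: [-0.8, -4.4, 1.9]
grip_width: 0.0097
```

>>> arm_command(rows="1 0 0.5 0 0 0 0;1 0 0 0 0 0 0;0.75 0 0 0 0 0 0;0.55 0 0 0 0 0 0;0.5 0 0 0 0 0 0")

```text
time_s: 11.85
position: [0.5722, 0.273, 0.0735]
tool_rot: [[0.998, 0.06, 0.001], [0.06, -0.998, 0.001], [0.001, -0.001, -1.0]]
ft_force: [0.6, -0.5, -0.3]
grip_width: 0.0424
```

>>> arm_command(rows="0.5 0 0 -8 0 0 0;0.5 0 0 -20 0 0 0;0.5 0 0 -35 0 0 0;0.5 0 0 -35 0 0 0;0.5 0 0 -30 0 0 0")

```text
time_s: 12.27
position: [0.5722, 0.2727, 0.2047]
tool_rot: [[0.998, 0.06, 0.003], [0.06, -0.998, 0.001], [0.003, -0.001, -1.0]]
ft_force: [-0.4, -0.1, 0.0]
grip_width: 0.0434
```

Run:
```python
from h import *
import pickle
m=eyes.camera_model("wrist"); s=readout.observe(); im=eyes.get_image("wrist")
print(s["time_s"],s["position"],s["q"],s["ft_force"])
pickle.dump(m,open("m3.pkl","wb"))
cv2.imwrite("pics/w3b.png",cv2.resize(im[:,:,::-1],(800,500),interpolation=2))
```

```text
12.2667 [0.57215862 0.27274907 0.20470509] [ 1.48043913e+01  3.19813356e+01  6.42512495e+01 -7.30713025e-04
  8.35667472e+01  1.01389374e+02] [-0.35101415 -0.08029524  0.00064566]
```

View pics/w3b.png

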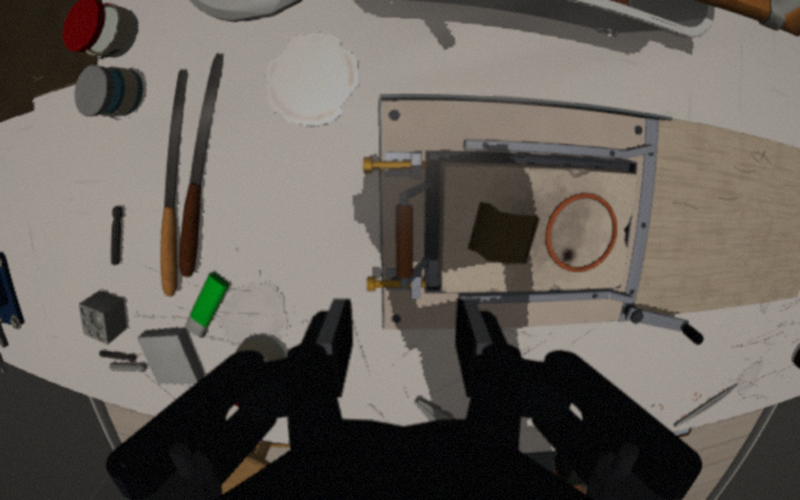

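Tray home: screw tips meet the nose wall and the pieces are in place. Knob top is near (694,335), pivot at (634,313).

Run:
```python
from h import *
import pickle; m=pickle.load(open("m3.pkl","rb"))
f=lambda u,v,z:plane("wrist",(u+.5)*.8-.5,(v+.5)*.8-.5,z,m)[:2]*1000
print("knob",f(695,336,.063),"piv",f(634,313,.03),"bangle",f(581,232,.048),"tail corners",f(634,168,.027),"sill",f(657,118,.014),f(640,305,.014))
```

```text
knob [486.42078549 -28.34082851] piv [498.03466902  38.60309002] bangle [580.15498443 129.00373826] tail corners [637.37110894  72.64466122] sill [687.99904329  42.89354892] [499.37335583  20.81290624]
```

>>> arm_command(rows="1 -10 22 0 0 0 0;1 -15 34 0 0 0 0;1 -15 34 0 0 0 0;1 -15 34 0 0 0 0;1 -15 34 0 0 0 0")

```text
time_s: 12.73
position: [0.5108, 0.1095, 0.2019]
tool_rot: [[0.998, 0.06, 0.002], [0.06, -0.998, 0.0], [0.002, -0.0, -1.0]]
ft_force: [1.0, 0.0, 0.6]
grip_width: -0.0001
```

>>> arm_command(rows="1 -15 34 0 0 0 0;1 -15 34 0 0 0 0;1 -15 34 0 0 0 0;1 -15 34 20 0 0 0;1 -5 9 25 0 0 0")

```text
time_s: 13.15
position: [0.4554, -0.041, 0.1581]
tool_rot: [[0.998, 0.057, 0.006], [0.057, -0.998, -0.002], [0.006, 0.003, -1.0]]
ft_force: [1.5, -0.2, -0.0]
grip_width: 0.0002
```

Run:
```python
from h import *
import pickle
m=eyes.camera_model("wrist"); s=readout.observe(); im=eyes.get_image("wrist")
print(s["time_s"],s["position"],s["q"],s["grip_width"])
pickle.dump(m,open("m4.pkl","wb"))
cv2.imwrite("pics/w4b.png",cv2.resize(im[:,:,::-1],(800,500),interpolation=2))
```

```text
13.15 [ 0.45541952 -0.04102591  0.15806206] [-2.00373534e+01  1.80470361e+01  9.70816077e+01 -2.55666080e-04
  6.44765269e+01  6.67159168e+01] 0.0002431354406253151
```

View pics/w4b.png

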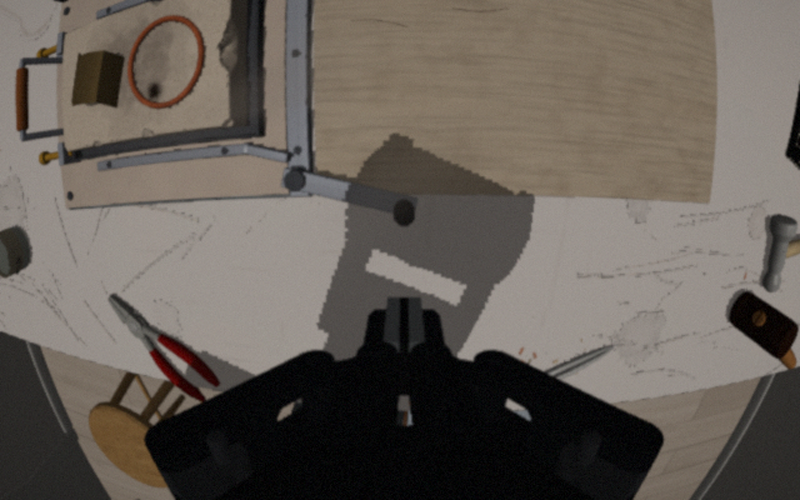

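Knob top is at (403,212), pivot at (294,179); fingers hang over clear bench, with pliers and tweezers well off.

Run:
```python
from h import *
import pickle; m=pickle.load(open("m4.pkl","rb"))
f=lambda u,v,z:plane("wrist",(u+.5)*.8-.5,(v+.5)*.8-.5,z,m)[:2]*1000
k=f(403,212,.063);p=f(294,179,.03);print("knob",k,"piv",p,np.linalg.norm(k-p),np.degrees(np.arctan2(*(k-p)[::-1])))
print("tail edge",f(250,130,.027),f(262,60,.027))
```

```text
knob [482.97124461 -39.41389055] piv [495.24476497  34.93592229] 75.356048011534 -99.37373713182951
tail edge [528.64377111  68.62593733] [577.57989731  61.78114284]
```

>>> arm_command(rows="1 0 0 0 0 0 6.4;1 0 0 0 0 0 6.4;1 1.6 -5.4 35 0 0 0;1 0 0 38 0 0 0;1 0 0 30 0 0 0")

```text
time_s: 13.62
position: [0.4585, -0.0316, 0.0528]
tool_rot: [[0.987, -0.163, 0.003], [-0.163, -0.987, 0.0], [0.003, -0.001, -1.0]]
ft_force: [1.1, -1.1, -0.3]
grip_width: 0.0
```

>>> arm_command(rows="1 0 0 0 0 0 0;1 3 0 0 0 0 0;1 3 0 0 0 0 0;1 2 0 0 0 0 0;1 2 0 0 0 0 0")

```text
time_s: 14.03
position: [0.4692, -0.0343, 0.0554]
tool_rot: [[0.987, -0.163, 0.005], [-0.163, -0.987, -0.001], [0.005, 0.0, -1.0]]
ft_force: [-1.9, 0.7, 1.0]
grip_width: -0.0002
```

>>> arm_command(rows="1 3.9 0.6 0 0 0 -3;1 6.5 1.0 0 0 0 -5;1 7.7 1.1 0 0 0 -6;1 7.7 1.1 0 0 0 -6;1 7.7 1.1 0 0 0 -6")

```text
time_s: 14.45
position: [0.5022, -0.0387, 0.055]
tool_rot: [[0.957, 0.291, 0.003], [0.291, -0.957, -0.0], [0.003, 0.001, -1.0]]
ft_force: [-2.2, 0.1, -0.1]
grip_width: -0.0001
```

>>> arm_command(rows="1 7.7 1.1 0 0 0 -6;1 7.7 1.1 0 0 0 -6;1 7.7 1.1 0 0 0 -6;1 7.7 1.1 0 0 0 -6;1 7.7 1.1 0 0 0 -6")

```text
time_s: 14.87
position: [0.5383, -0.0251, 0.055]
tool_rot: [[0.683, 0.73, 0.003], [0.73, -0.683, -0.0], [0.002, 0.003, -1.0]]
ft_force: [-0.9, -0.0, -0.6]
grip_width: 0.0001
```

Run:
```python
from h import *
s=readout.observe();p=np.array(s["position"])[:2]*1000-[495.2,35];R=np.array(s["tool_rot"])
print("in tool r,t:",p@R[:2,1],p@R[:2,0],"yaw",np.degrees(np.arctan2(R[1,0],R[0,0])),s["position"],s["ft_force"])
im=eyes.get_image("side")[:,:,::-1]
cv2.imwrite("pics/s5.png",cv2.resize(im[140:300,250:450],None,fx=3.6,fy=3.6,interpolation=2))
```

```text
in tool r,t: 72.48450405107297 -14.429580968911882 yaw 46.89101030510533 [ 0.53825678 -0.02506958  0.05503534] [-0.94410367 -0.01842253 -0.56556693]
```

View pics/s5.png

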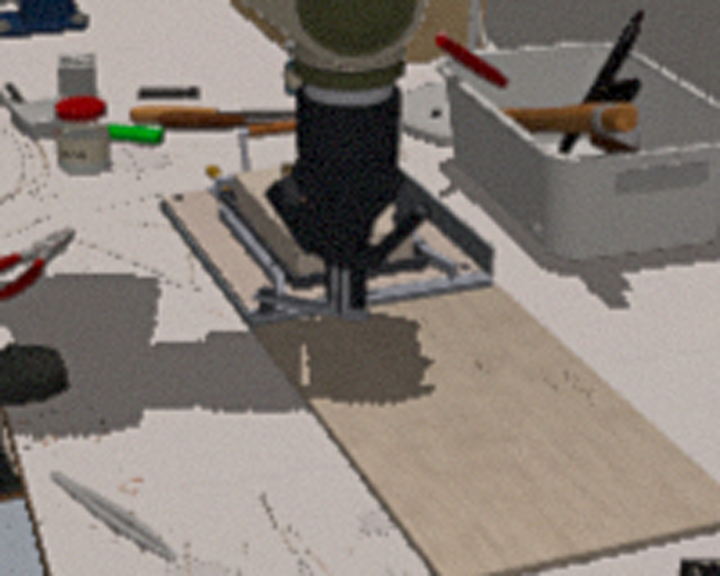

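The keeper is following the fingers, with its arm across at (300,310).

>>> arm_command(rows="1 7.7 1.1 0 0 0 -6;1 7.7 1.1 0 0 0 -6;1 7.7 1.1 0 0 0 -6;1 6.5 1 0 0 0 -5;1 6.5 1 0 0 0 -5")

```text
time_s: 15.33
position: [0.5614, 0.0025, 0.0549]
tool_rot: [[0.264, 0.965, 0.003], [0.965, -0.264, -0.0], [0.0, 0.003, -1.0]]
ft_force: [-0.5, -1.0, -0.2]
grip_width: -0.0002
```

>>> arm_command(rows="1 5.2 0.7 0 0 0 -4;1 5.2 0.7 0 0 0 -4;1 3.9 0.6 0 0 0 -3;1 3.9 0.6 0 0 0 -3;1 2.6 0.4 0 0 0 -2")

```text
time_s: 15.75
position: [0.5677, 0.0224, 0.055]
tool_rot: [[-0.011, 1.0, 0.003], [1.0, 0.011, -0.001], [-0.001, 0.003, -1.0]]
ft_force: [1.2, -8.9, -0.6]
grip_width: -0.0001
```

>>> arm_command(rows="1 1 0 0 0 0 0;1 1 0 0 0 0 0;1 0 0 0 0 0 0")

```text
time_s: 16.0
position: [0.5677, 0.0225, 0.055]
tool_rot: [[-0.008, 1.0, 0.003], [1.0, 0.008, -0.004], [-0.004, 0.003, -1.0]]
ft_force: [-0.7, -10.3, 0.0]
grip_width: 0.0
```

>>> arm_command(rows="1 -4 0 0 0 0 0;1 -12 0 0 0 0 0;1 -20 0 -20 0 0 0;1 -25 0 -30 0 0 0;1 -20 0 -35 0 0 0")

```text
time_s: 16.42
position: [0.5671, -0.0582, 0.1393]
tool_rot: [[-0.009, 1.0, -0.001], [1.0, 0.009, 0.001], [0.001, -0.001, -1.0]]
ft_force: [0.0, -0.5, 0.2]
grip_width: -0.0
```

>>> arm_command(rows="1 -25 0 -25 0 0 0;1 -25 0 -25 0 0 0;1 -25 0 0 0 0 0;1 0 0 0 0 0 0;1 0 0 0 0 0 0")

```text
time_s: 16.83
position: [0.5683, -0.133, 0.1892]
tool_rot: [[-0.007, 1.0, 0.002], [1.0, 0.007, 0.0], [0.0, 0.002, -1.0]]
ft_force: [-0.1, 0.8, -0.8]
grip_width: 0.0005
```

Run:
```python
from h import *
import pickle
m=eyes.camera_model("wrist"); s=readout.observe(); im=eyes.get_image("wrist"); pickle.dump(m,open("m5.pkl","wb"))
print(s["time_s"],s["position"],s["ft_force"])
cv2.imwrite("pics/w5.png",cv2.resize(im[:,:,::-1],(800,500),interpolation=2))
```

```text
16.8333 [ 0.56828094 -0.13297525  0.18924341] [-0.06835294  0.7961434  -0.78296251]
```

View pics/w5.png

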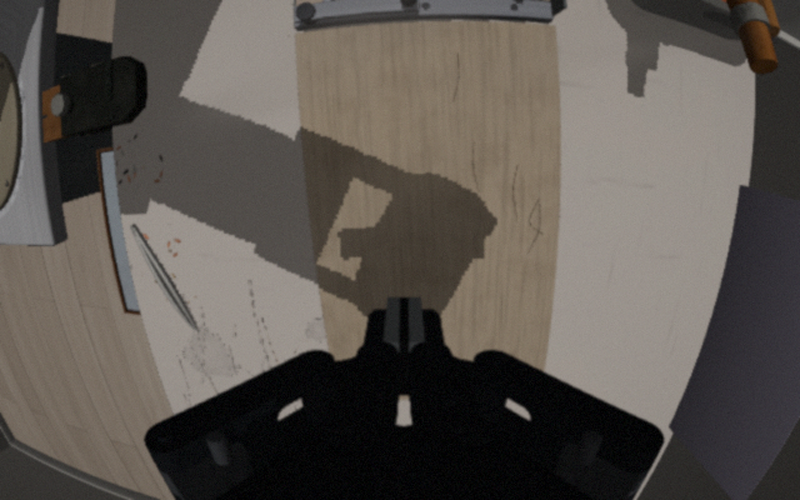

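>>> arm_command(rows="1 10 0 -20 0 0 0;1 30 0 -25 0 0 0;1 40 0 -20 0 0 0;1 40 0 0 0 0 0;1 40 0 0 0 0 0")

```text
time_s: 17.3
position: [0.5665, 0.0281, 0.2535]
tool_rot: [[-0.01, 1.0, 0.003], [1.0, 0.01, 0.0], [0.0, 0.003, -1.0]]
ft_force: [0.4, 0.2, 0.3]
grip_width: -0.0003
```

>>> arm_command(rows="1 0 0 0 0 0 0;1 0 0 0 0 0 0")

```text
time_s: 17.47
position: [0.5663, 0.0284, 0.2524]
tool_rot: [[-0.015, 1.0, 0.001], [1.0, 0.015, 0.0], [0.0, 0.001, -1.0]]
ft_force: [0.4, 0.0, -0.6]
grip_width: -0.0003
```

Run:
```python
from h import *
import pickle
m=eyes.camera_model("wrist"); s=readout.observe(); im=eyes.get_image("wrist"); pickle.dump(m,open("m6.pkl","wb"))
print(s["time_s"],s["position"],s["ft_force"])
cv2.imwrite("pics/w6.png",cv2.resize(im[:300,110:530,::-1],(798,570),interpolation=2))
```

```text
17.4667 [0.56625001 0.02841535 0.25236518] [ 0.35299524  0.01360384 -0.56772536]
```

View pics/w6.png

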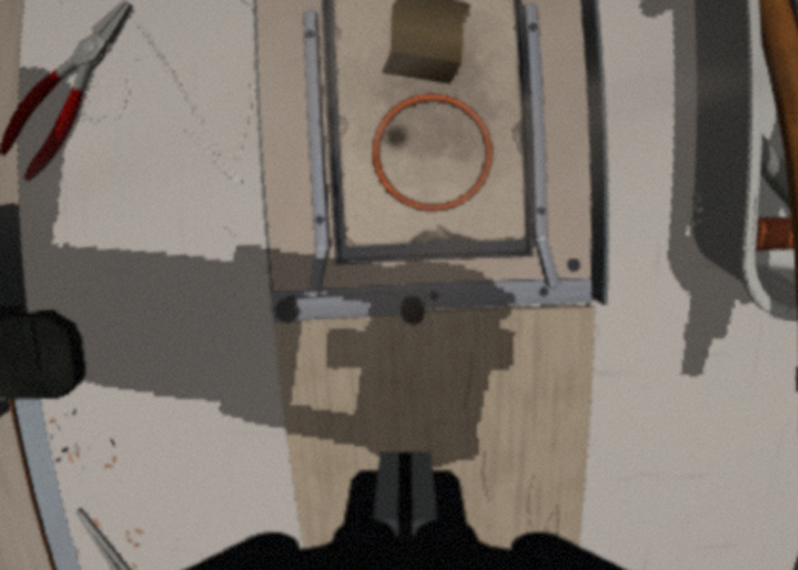

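Tray is home, pieces in place; the keeper lies across the entry, pivot (288,308), knob (412,310). I'll check its angle against the guides and tray.

Run:
```python
from h import *
import pickle; m=pickle.load(open("m6.pkl","rb"))
f=lambda u,v,z:plane("wrist",(u+.5)/1.9-.5+110,(v+.5)/1.9-.5,z,m)[:2]*1000
a=lambda p,q:np.degrees(np.arctan2(*(q-p)[::-1]))
pv,k=f(288,308,.03),f(412,310,.063)
print("piv",pv,"knob",k,np.linalg.norm(k-pv),"keeper",a(pv,k))
print("guideL",a(f(319,219,.026),f(310,30,.026))-90,"guideR",a(f(541,211,.026),f(532,30,.026))-90,"tail",a(f(340,260,.027),f(530,251,.027)),f(435,256,.027),"sill",a(f(300,320,.014),f(590,304,.014)))
print("bangle",f(433,153,.048),"saddle",f(424,42,.06))
```

```text
piv [495.14676939  36.08425263] knob [570.01736515  41.93551717] 75.09889085228973 keeper 4.4686797320353415
guideL 3.3672955933896844 guideR 3.860044096452725 tail 3.9909918179363415 [583.73503132  68.06102223] sill 4.348406335817823
bangle [580.30991096 128.088285  ] saddle [574.06980576 188.94689593]
```

```bash
python3 -c "
from rig import env; print(env.close_job())"
```

```text
the job is handed in; nothing more can be done
None
```

The tray is home against both stop screws, the keeper is shut behind it, and the job was handed in at about 17.5 s on the robot's clock.

- **Sliding the tray:** I gripped the handle, raised the nose about 13 mm so it cleared the sill, and slid the tray along the guides. Once its middle had passed the sill I lowered it flat onto the bed.
- **Seating:** Sliding friction read 4 to 6 N. When the tray met the screws I crept too far: the pull briefly reached 15.6 N, just over the 9 to 14 N range. I eased it back and held it steady at about 12 N, then took the load off before letting go.
- **Closing the keeper:** I pushed the knob round its arc with closed fingers until it stopped moving at about 10 N, then backed the arm clear.

**Last checks:**
- **Keeper:** It measures 4.5° in the last picture against 3.4 to 3.9° for the hearth guides. That is shut within camera accuracy.
- **Tray:** The tail edge is square to the guides.
- **Pieces:** The bangle reads 60 mm ahead of the tail against a nominal 63 mm, and the saddle looks in place. Both are within measuring error.
- **Other items:** In the last pictures the pliers and tweezers looked unmoved. The flux jar is not in the final view, and the arm did not touch it.

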